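# Shut the covered red valve in the bench service box

## Robot

A 7-joint arm with a two-finger parallel gripper is mounted at the origin on the work surface. World frame = base frame: x ahead of the robot, y to its left, z up, the work surface at z = 0. Lengths are in m, angles in rad, forces in N, time in s.
With the tool pointing down it reaches from about 0.425 to 0.825 m from the base axis. Payload 3.6 kg.
Tool frame: the origin (TCP) lies at the very end of the fingers, on their centre line; the grasp point (between the pads) lies 19 mm behind it; z points along the fingers, x is the direction in which the jaws open and shut, and the axes are right-handed (so a half turn about z gives the same grasp; the last joint's range is limited). The gripper opens to 93 mm and grips with 3 to 60 N. Pads are 15 mm wide; open, the fingers measure 128 mm over their backs; the gripper's body (75 mm by 188 mm) begins 65 mm behind the grasp point.
Start: joints at [-1.21, 0.615, -0.013, 1.423, 0.008, 1.103, -0.04], TCP at [0.246, 0.602, 0.219] pointing down, gripper open.
Joint ranges: [-3.12, 3.12], [-0.3, 2.06], [-1.34, 1.32], [0.26, 2.42], [-1.36, 4.5], [0.01, 1.98], [-2.84, 2.84]. Speed limits (rad/s): [2.79, 2.79, 3.14, 3.14, 3.14, 3.14, 3.14].

## Interface

Orientations are given as a rotation vector (axis times angle).
In Python, from bench import manip, solve_ik, sensors, eyes, look_for, silhouettes, pinpoint gives the robot as it stands. Calls block until the motion is done:
- manip.movep(position, orientation): joint-space move of the TCP to a pose.
- manip.move_l(position, rot=None, vel=0.15, stop_force=None): straight line of the TCP; rot=None keeps the orientation; vel is the mean speed in m/s. With stop_force (N) it stops when the force on the tool has changed by that much, and returns True; else False.
- manip.move_j(angles): joint-space move.
- manip.move_gripper(opening, newtons=None): finger opening in m; newtons is the grip in N (None keeps the last); returns when the fingers have stopped.
- manip.hold(seconds).
- solve_ik(position, orientation): joint angles nearest the present ones, or None.
- sensors.get_state(): the state.
- eyes.read_camera(name): name is "scene" or "top" or "wrist"; returns a dict with "image" (480x640x3 uint8, red, green, blue), "range_z" (480x640 float32, m along the optical axis (not along the pixel's ray), 0 where there is no reading), "intrinsics" (3x3 intrinsics, pixels), "extrinsics" (4x4, takes a point from world to camera coordinates). Camera axes: x right, y up, looking along -z (the intrinsics and any distortion apply to the point x, -y, -z); pixel columns grow to the right and rows downward; lengths in m; the calibration is good to about 2 mm. The wrist camera is an equidistant fisheye: a pixel r from the principal point sees the ray r / f radians off the axis. A picture is of the moment at which its call begins.
A pose or a line that the arm cannot do raises manip.MotionError and nothing moves.
- manip.job_done(): hands the job in, once; it reports no verdict.
Trained networks look in the newest picture that a camera, given by its name, has taken for a name from the list of things; names that differ only in an ending like _2 or _b are one class to them, and where a whole thing is asked for, a point or a joint stands for the part that bears it (a point fixed in the world has none). Each returns a list of dicts, best first, with "confidence" (0 to 1); they miss things now and then, are a little off and sometimes report something else, mostly with a low value. They report only what shows in the picture. A call takes as long as a camera call. They do not tell look-alikes from the thing itself.
- look_for(camera, target): "location" ([column, row] in pixels, amid what is visible of it).
- silhouettes(camera, target): "mask" (480x640 bool, what is visible of it) and "location" ([column, row] in pixels, amid what is visible of it).
- pinpoint(camera, target): "location" ([column, row] in pixels: a listed point, or the origin of a listed thing).
The state is a dict: "clock": time; "joint_positions": joint angles; "qd": joint speeds; "joint_torque": joint torques, N m; "ee_pos": TCP position; "eef_rot": TCP orientation; "contact_force": force on the tool from outside, world axes, zero at the start; "moment": the same for the moment, N m; "opening": finger opening in m.
Only numpy, scipy, OpenCV 4.12 (cv2) and the standard library are available. Lean on these libraries where they do the work, as an engineer would, in place of code of your own. Each camera call takes 0.05 s, during which the arm holds its last target.

## Task

Without lifting it, push the grey cover of the white valve box along its rails to the other end of the box, until it meets the stops there, so that the red handle is uncovered. Then push the red handle clockwise (seen from above) all the way to its stop, so that it lies along the length of the box and the valve is shut. Leave the blue handle and everything else on the bench as they are.

Things in the scene. Friction and masses are not known exactly. Their poses are not given: they have to be found in the camera images.
- service_box: White two-bay valve box fixed to the bench, 172 (x) by 324 mm (y, long axis); origin under its centre, x away from the robot at yaw 0. Long walls 78 mm high, lips to 90. Open top; bays centred at y = +78, -78 mm, no wall between; free inside |x| < 64 mm. End walls only 56 mm high; dark end stops (tops 92 mm) only at the corners: |x| 58 to 80, |y| 156 to 162 mm.
- cover: Loose grey cover, a slab 148 (box x) by 140 (box y) by 28 mm high, 0.3 to 0.54 kg; origin: centre of its underside. It lies on the box's rails, underside 78, top 106 mm above the bench, and slides along the box's y between the lips; a few newtons move it. It starts over the red handle's bay; at the stops its centre is 86 mm from the box centre, some 165 mm of travel. Axes as the box's.
- red_pivot (a point): On the fixed turning axis of the red valve, 57 mm above the bench, at handle mid-height. In the box frame it lies at x = -30 mm, y = +90 mm (left bay) or -66 mm (right bay); axes as the box's.
- red_grip (a point): On the red handle, 52 mm out from its axis, at mid-height (57 mm above the bench). The handle is a straight bar 12 mm wide, 22 mm tall (46 to 68 mm above the bench), reaching 66 mm from its axis; hub 26 mm across. x points outwards along it. The bay beside it is free; the brass valve body below ends 42 mm above the bench.
- red_handle (a joint): Angle of the red handle, rad: 0 open, pointing along the box's +x; grows clockwise seen from above to 1.571 at its stop, shut, pointing along the box's -y. Starts at 0 to 0.25. It turns stiffly (about 0.12 Nm, 2 to 3 N at the grip) and stays where it is left.
- blue_grip (a point): The same point on the blue handle of the second valve, in the other bay; it stands open, and is uncovered at the start.
- white_rack_c (a point): Bystander: white foam tube rack, 110 x 260 x 50 mm; point at its centre, 25 mm up.
- vial_stand_c (a point): Bystander: white card stand with eight grey-capped vials, 100 x 120 x 77 mm; point at its centre, 25 mm up.
- blue_rack_c (a point): Bystander: blue wire-grid tube rack, 100 x 220 x 68 mm; point at its centre, 34 mm up.
- reagent_c (a point): Bystander: small capped reagent bottle, 44 mm across, 85 mm tall, standing just beyond the box; point at its centre, 42 mm up.
- vial_c (a point): Bystander: single grey-capped vial, 26 mm across, 66 mm tall, standing just beyond the box; point at its centre, 33 mm up.
- cassette_c (a point): Bystander: flat white test cassette, 22 x 70 x 6 mm, lying on the robot's side of the box; point at its centre, 3 mm up.
- timer_c (a point): Bystander: white bench timer, 60 x 75 x 22 mm; point at its centre, 11 mm up.
Not all that is in view belongs to the job. Leave any green or purple look-alike of the cover alone.

How it is judged:
By the outcome, as a careful person would: the job done as asked, in the order asked, and still so for the second after the job is handed in, with the robot touching nothing.
It also fails if it takes over 51 s, if anything falls off the work surface, if the arm or the gripper's body presses on something with over 40 N, if the wrist force passes 120 N, or if a joint passes its speed limit or range.

## Working session

There is one attempt and no reset: what is moved stays moved. The work goes in short steps, each a Python script; the robot and the scene stay as the last script left them, time stands still between calls to the robot, and variables do not carry over. Pictures are saved under pics/ and viewed, and the job is handed in when it is done.

```bash
ls; mkdir -p pics; cat > h.py <<'E'
import numpy as np, cv2
from bench import manip, solve_ik, sensors, eyes, look_for, silhouettes, pinpoint
def proj(c,P):
    E=np.array(c["extrinsics"]);K=np.array(c["intrinsics"])
    q=E[:3,:3]@np.asarray(P,float)+E[:3,3]; q=q*[1,-1,-1]
    return (K@q/q[2])[:2]
def unproj_z(c,uv,z):
    E=np.array(c["extrinsics"]);K=np.array(c["intrinsics"])
    d=np.linalg.inv(K)@[uv[0],uv[1],1.]; d=d*[1,-1,-1]
    R=E[:3,:3];o=-R.T@E[:3,3]; d=R.T@d
    return o+d*(z-o[2])/d[2]
def unproj_d(c,uv):
    E=np.array(c["extrinsics"]);K=np.array(c["intrinsics"])
    u,v=int(round(uv[0])),int(round(uv[1])); r=c["range_z"][max(v-2,0):v+3,max(u-2,0):u+3]; r=r[r>0]
    if len(r)==0: return None
    r=np.median(r)
    d=np.linalg.inv(K)@[uv[0],uv[1],1.]*r; d=d*[1,-1,-1]
    return E[:3,:3].T@(d-E[:3,3])
def save(c,n): cv2.imwrite(n,cv2.cvtColor(c["image"],cv2.COLOR_RGB2BGR))
E
python3 - <<'E'
from h import *
np.set_printoptions(precision=4,suppress=True)
for n in ["scene","top"]:
    c=eyes.read_camera(n); save(c,f"pics/{n}0.png"); print(n,c["intrinsics"],c["extrinsics"])
    for t in ["service_box","cover","red_pivot","red_grip","blue_grip","reagent_c","vial_c","cassette_c","timer_c"]:
        for r in pinpoint(n,t)[:3]: print(t,np.round(r["location"],1),round(r["confidence"],2),unproj_d(c,r["location"]))
s=sensors.get_state();print(s["clock"],s["ee_pos"],s["eef_rot"],s["contact_force"])
E
```

```text
pics
scene [[570.5492   0.     321.9593]
 [  0.     570.5492 235.5744]
 [  0.       0.       1.    ]] [[-0.8068  0.5908  0.0011  0.4379]
 [-0.3285 -0.4502  0.8303  0.1387]
 [ 0.491   0.6696  0.5573 -1.6481]
 [ 0.      0.      0.      1.    ]]
service_box [287.9 240.3] 0.79 [0.644  0.0086 0.0797]
cover [309.4 221.6] 0.71 [0.5841 0.0079 0.1066]
cover [345.6 190.3] 0.7 [ 0.3387 -0.1679  0.0269]
cover [390.5 298.1] 0.56 [0.5476 0.2499 0.0272]
red_pivot [208.4 180.1] 0.61 [ 0.6357 -0.4054  0.0497]
red_pivot [325.5 227.3] 0.57 [0.5658 0.0447 0.1035]
blue_grip [265.8 208. ] 0.49 [ 0.598  -0.1625  0.0645]
reagent_c [243.3 258.8] 0.66 [ 0.742  -0.0249  0.0507]
vial_c [267.4 209.8] 0.65 [ 0.5961 -0.1583  0.0607]
vial_c [202.5 232.6] 0.5 [ 0.7608 -0.1919  0.0386]
cassette_c [264.9 210.9] 0.3 [ 0.6028 -0.1594  0.0593]
timer_c [342.4 347.2] 0.71 [0.7142 0.2998 0.0227]
top [[579.4711   0.     328.5696]
 [  0.     579.4711 236.859 ]
 [  0.       0.       1.    ]] [[-0.0109 -0.9999 -0.0104  0.0301]
 [ 0.9845 -0.0126  0.1751 -0.541 ]
 [-0.1752 -0.0083  0.9845 -1.7309]
 [ 0.      0.      0.      1.    ]]
service_box [369.2 229.6] 0.8 [ 0.5693 -0.1038  0.0116]
cover [347.4 229.5] 0.7 [ 0.5523 -0.033   0.1073]
cover [395.3 315.1] 0.7 [ 0.3016 -0.1754  0.0295]
cover [266.  249.3] 0.69 [0.5081 0.2179 0.0289]
red_pivot [488.  286.7] 0.35 [ 0.3836 -0.4584  0.0361]
blue_grip [388.1 214.1] 0.49 [ 0.607  -0.1594  0.0636]
reagent_c [348.  175.2] 0.56 [ 0.7262 -0.0383  0.0833]
vial_c [401.7 168.8] 0.58 [ 0.7497 -0.2055  0.0651]
cassette_c [379.3 262.2] 0.5 [ 0.467  -0.1334  0.0029]
timer_c [246.  194.1] 0.85 [0.6861 0.2831 0.0238]
1.0 [0.2458 0.6017 0.2187] [-2.6078 -1.7518  0.    ] [0.0352 0.4137 0.0731]
```

View pics/scene0.png

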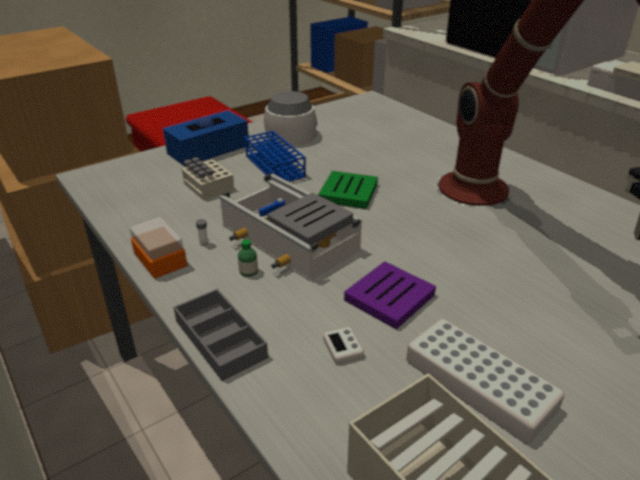

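View pics/top0.png

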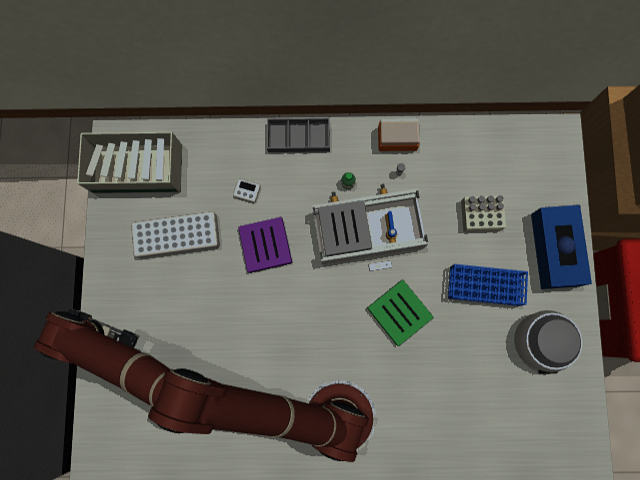

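Candidates for the cover in the top image: the grey slab at (347,228), green at (399,313), purple at (265,245), and a dark tray at (298,135). I choose the grey one, because it lies on the white box. Next I'll fit the poses from depth.

```bash
python3 - <<'E'
from h import *
np.set_printoptions(precision=4,suppress=True)
print(sensors.get_state()["clock"])
for n in ["top","scene"]:
    c=eyes.read_camera(n)
    E=np.array(c["extrinsics"]);K=np.array(c["intrinsics"])
    v,u=np.mgrid[:480,:640]; r=c["range_z"]
    X=np.stack([(u-K[0,2])/K[0,0]*r,-(v-K[1,2])/K[1,1]*r,-r],-1)
    W=(X-E[:3,3])@E[:3,:3]
    roi=(r>0)&(W[...,0]>.4)&(W[...,0]<.72)&(W[...,1]>-.32)&(W[...,1]<.12)
    m=roi&(W[...,2]>.1)&(W[...,2]<.115)
    nn,lab,st,ce=cv2.connectedComponentsWithStats(m.astype(np.uint8)); k=1+np.argmax(st[1:,4]); p=W[lab==k]
    rc=cv2.minAreaRect(p[:,:2].astype(np.float32)*1000); print(n,"cover",rc,len(p),np.median(p[:,2]))
    m=roi&(W[...,2]>.03)&(W[...,2]<.13)
    p=W[m]; rc=cv2.minAreaRect(p[p[:,2]>.07][:,:2].astype(np.float32)*1000);print("box>70",rc)
    m2=silhouettes(n,"service_box")
    for q in m2[:1]:
        p=W[q["mask"]&(r>0)]; p=p[p[:,2]>.07];print("sil",q["confidence"],cv2.minAreaRect(p[:,:2].astype(np.float32)*1000))
    q=silhouettes(n,"cover")
    for a in q[:3]:
        p=W[a["mask"]&(r>0)]; p=p[p[:,2]>.1]; 
        if len(p)>50: print("silc",a["confidence"],cv2.minAreaRect(p[:,:2].astype(np.float32)*1000))
    np.save(f"pics/{n}W.npy",W)
    if n=="top": im=c["image"][150:290,290:450]
    else: im=c["image"][150:290,200:380]
    cv2.imwrite(f"pics/{n}crop.png",cv2.resize(im[...,::-1],None,fx=4,fy=4,interpolation=cv2.INTER_CUBIC))
E
```

```text
1.0
top cover ((562.1458129882812, -24.18952178955078), (152.8336181640625, 139.9189910888672), 8.778008460998535) 2107 0.10698371551437849
box>70 ((605.8431396484375, -95.22906494140625), (242.36416625976562, 324.3255920410156), 8.563456535339355)
sil 0.62 ((572.4890747070312, -99.30242919921875), (175.18678283691406, 322.44842529296875), 8.563456535339355)
scene cover ((562.178466796875, -23.141860961914062), (153.12515258789062, 146.0592803955078), 8.66100788116455) 2141 0.10573146558198038
box>70 ((606.8200073242188, -93.8001708984375), (242.2376708984375, 331.42742919921875), 8.828496932983398)
sil 0.78 ((608.7476196289062, -93.50077819824219), (246.1391143798828, 331.42742919921875), 8.828496932983398)
silc 0.71 ((563.8948974609375, -22.477821350097656), (149.13272094726562, 146.19984436035156), 8.236720085144043)
```

View pics/topcrop.png

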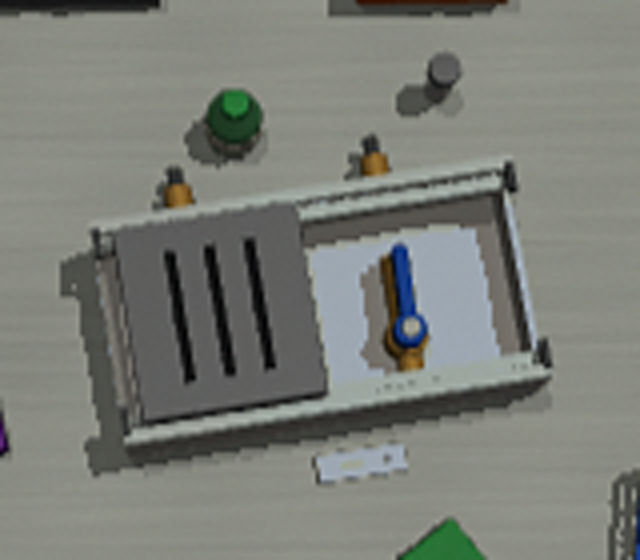

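View pics/scenecrop.png

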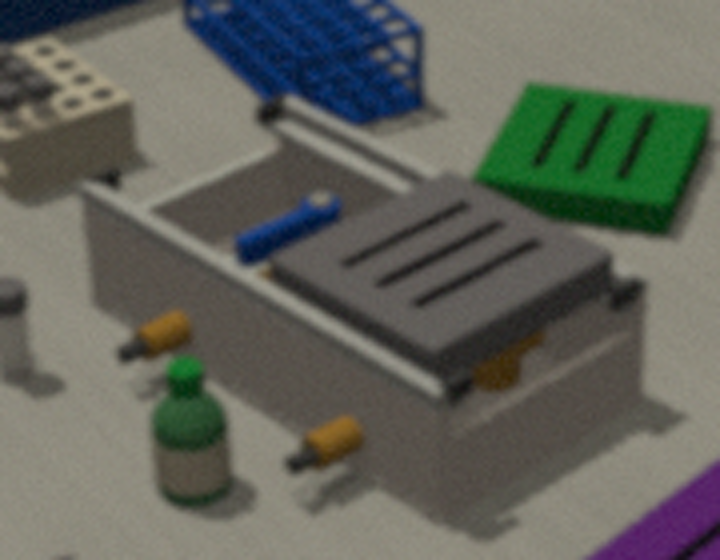

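The close crop confirms the grey cover on the white box, over the left (+y) bay. The blue handle is exposed in the right bay. The yaw is about 8.6°. I'll check this fit by overlaying the model on both views.

```bash
cat >> h.py <<'E'
YAW=np.deg2rad(8.65); C=np.array([.5715,-.0985])
def bw(x,y,z=0,C=None):
    C=globals()['C'] if C is None else C
    c,s=np.cos(YAW),np.sin(YAW); return np.array([C[0]+c*x-s*y,C[1]+s*x+c*y,z])
E
cat > ov.py <<'E'
from h import *
import sys
def overlay(n,u0,v0,w,hh,out,cy,f=4):
    c=eyes.read_camera(n)
    im=cv2.resize(c["image"][v0:v0+hh,u0:u0+w,::-1],None,fx=f,fy=f,interpolation=cv2.INTER_CUBIC)
    def poly(P,col):
        q=np.array([proj(c,p) for p in P]); q=((q-[u0,v0]+.5)*f).round().astype(np.int32)
        cv2.polylines(im,[q.reshape(-1,1,2)],True,col,1)
    for a,b,z,col in [(.086,.162,.09,(0,0,255)),(.086,.162,0,(0,255,255))]:
        poly([bw(sx*a,sy*b,z) for sx,sy in[(1,1),(1,-1),(-1,-1),(-1,1)]],col)
    poly([bw(sx*.074,cy+sy*.07,.106) for sx,sy in[(1,1),(1,-1),(-1,-1),(-1,1)]],(255,0,255))
    for y in(.09,-.066): poly([bw(-.03,y,.068),bw(.036,y,.068)],(0,255,0))
    cv2.imwrite(out,im); return c
E
python3 - <<'E'
from ov import *
overlay("top",290,150,160,140,"pics/ovt.png",.079)
overlay("scene",200,150,180,140,"pics/ovs.png",.079)
# numeric: lip points in box frame
for n in("top","scene"):
    W=np.load(f"pics/{n}W.npy"); p=W.reshape(-1,3); p=p[(p[:,2]>.07)&(p[:,2]<.098)]
    c,s=np.cos(YAW),np.sin(YAW); d=p[:,:2]-C; q=np.c_[c*d[:,0]+s*d[:,1],-s*d[:,0]+c*d[:,1]]
    q=q[(abs(q[:,0])<.1)&(abs(q[:,1])<.18)]
    for sx in(1,-1):
        l=q[(sx*q[:,0]>.07)]; print(n,sx,np.percentile(l[:,0],[2,50,98]).round(4),np.polyfit(l[:,1],l[:,0],1).round(4),np.percentile(l[:,1],[1,99]).round(4))
    p=W.reshape(-1,3);p=p[(p[:,2]>.102)&(p[:,2]<.11)];d=p[:,:2]-C; q=np.c_[c*d[:,0]+s*d[:,1],-s*d[:,0]+c*d[:,1]]
    q=q[(abs(q[:,0])<.09)&(abs(q[:,1])<.18)];print("cov",np.percentile(q,[1,50,99],axis=0).round(4).tolist())
E
```

```text
top 1 [0.0707 0.0792 0.0869] [0.0141 0.0795] [-0.1603  0.1559]
top -1 [-0.0861 -0.0799 -0.0705] [-0.0008 -0.0794] [-0.1593  0.1569]
cov [[-0.0726, 0.0062], [-0.0007, 0.0748], [0.073, 0.1437]]
scene 1 [0.0724 0.0858 0.0898] [-0.0119  0.0839] [-0.1597  0.1618]
scene -1 [-0.0845 -0.0754 -0.0704] [-0.0068 -0.0765] [-0.1596  0.162 ]
cov [[-0.0695, 0.0086], [0.0078, 0.0822], [0.0762, 0.1459]]
```

View pics/ovt.png

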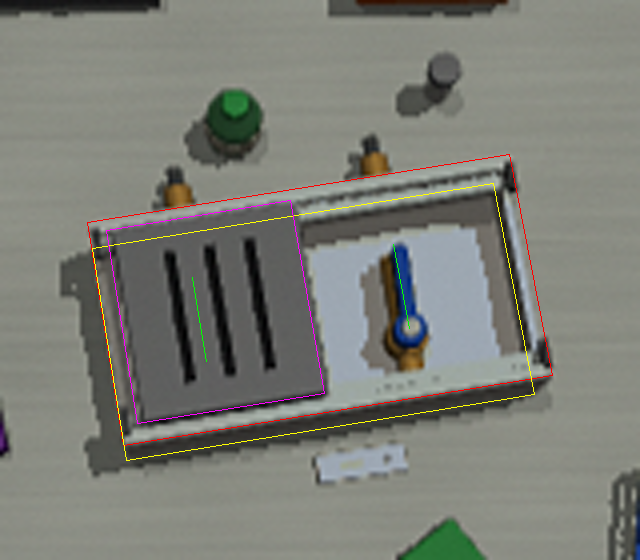

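View pics/ovs.png

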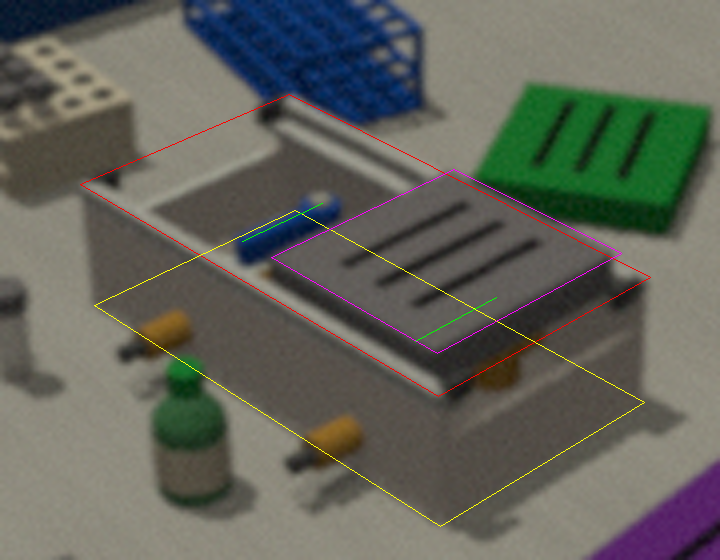

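The overlay fits both views to about 2 mm: the lips, the stops, the cover edges (y about +0.077) and the blue handle line. Now I'll plan the motion and check IK before pushing.

```bash
cat >> h.py <<'E'
from scipy.spatial.transform import Rotation as Ro
def down(yaw):  # jaw x at world yaw
    x=np.array([np.cos(yaw),np.sin(yaw),0]);z=np.array([0,0,-1.]);return Ro.from_matrix(np.c_[x,np.cross(z,x),z]).as_rotvec()
def st(t=""):
    s=sensors.get_state(); c,sn=np.cos(YAW),np.sin(YAW); d=s["ee_pos"][:2]-C
    print(t,"t",round(s["clock"],2),"box",np.round([c*d[0]+sn*d[1],-sn*d[0]+c*d[1],s["ee_pos"][2]],4),"F",np.round(s["contact_force"],1),"q",np.round(s["joint_positions"],2),"open",round(s["opening"],3))
E
python3 - <<'E'
from h import *
np.set_printoptions(precision=2,suppress=True)
for f in (0,np.pi):
  print("flip",f)
  for x,y,z,a in [(0,.2,.2,0),(0,.2,.086,0),(0,-.02,.086,0),(.022,.11,.05,0),(0.01,.07,.05,-np.pi/4),(-.016,.04,.05,-np.pi/2)]:
    print(bw(x,y,z).round(3),solve_ik(bw(x,y,z),down(YAW+a+f)))
E
```

```text
flip 0
[0.54 0.1  0.2 ] [-0.45  0.5   0.34  1.75 -0.2   0.93  0.13]
[0.54 0.1  0.09] [-0.39  0.64  0.26  1.86 -0.25  0.67  0.17]
[ 0.57 -0.12  0.09] [-0.01  0.69  0.29  1.76 -0.27  0.73  0.57]
[0.58 0.01 0.05] [-0.22  0.73  0.25  1.81 -0.28  0.64  0.35]
[ 0.57 -0.03  0.05] [-0.25  0.75  0.42  1.83 -0.47  0.66 -0.19]
[ 0.55 -0.06  0.05] [-0.29  0.76  0.58  1.89 -0.64  0.69 -0.74]
flip 3.141592653589793
[0.54 0.1  0.2 ] [ 0.1   0.52 -0.49  1.73  0.29  0.96  2.79]
[0.54 0.1  0.09] [ 0.11  0.68 -0.52  1.85  0.48  0.74  2.62]
[ 0.57 -0.12  0.09] [-0.43  0.97  1.13  1.78 -0.99  1.09 -1.93]
[0.58 0.01 0.05] [ 0.25  0.77 -0.52  1.8   0.54  0.72  2.73]
[ 0.57 -0.03  0.05] [ 0.2   0.73 -0.3   1.82  0.33  0.65  2.21]
[ 0.55 -0.06  0.05] [ 0.15  0.69 -0.12  1.87  0.14  0.59  1.66]
```

```bash
python3 - <<'E'
from h import *
r=down(YAW)
manip.movep(bw(0,.2,.2),r); st("above")
manip.move_gripper(.05); st()
manip.move_l(bw(0,.2,.088),vel=.12); st("down")
print(manip.move_l(bw(0,.15,.088),vel=.06,stop_force=2)); st("contact?")
c=eyes.read_camera("scene"); cv2.imwrite("pics/p1.png",cv2.resize(c["image"][100:300,150:420,::-1],None,fx=2.9,fy=2.9))
E
```

```text
above t 3.49 box [1.000e-04 2.018e-01 1.999e-01] F [ 1.   0.3 -0.3] q [-0.45  0.5   0.34  1.75 -0.2   0.93  0.13] open 0.093
 t 4.35 box [0.  0.2 0.2] F [ 0.9 -1.1 -0.5] q [-0.45  0.5   0.34  1.75 -0.2   0.93  0.13] open 0.05
down t 5.43 box [0.0006 0.1999 0.0886] F [-0.2  0.5  0.6] q [-0.4   0.64  0.28  1.86 -0.27  0.67  0.19] open 0.05
True
contact? t 6.2 box [-0.0004  0.1513  0.0878] F [0.4 0.5 0.2] q [-0.31  0.64  0.28  1.86 -0.27  0.67  0.27] open 0.05
```

View pics/p1.png

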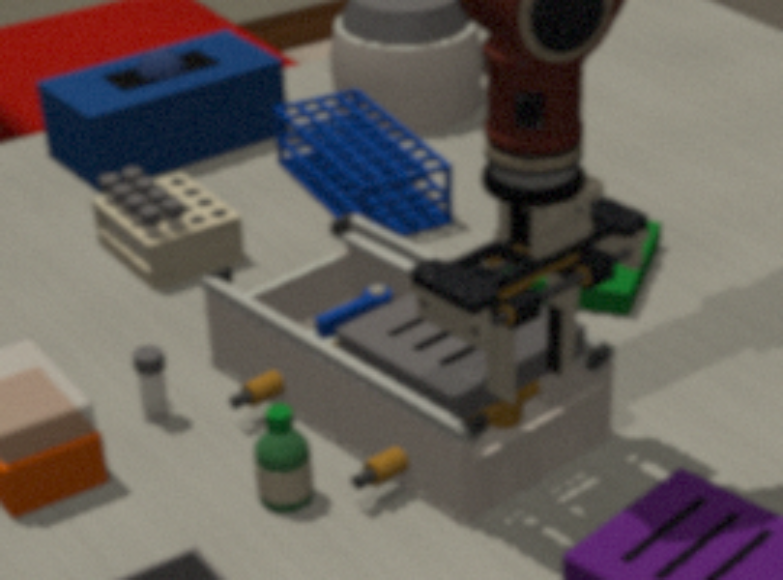

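The picture shows both fingers at the cover's +y end face, between the stops and clear of the low end wall. Pushing now.

```bash
python3 - <<'E'
from h import *
print(manip.move_l(bw(0,.02,.088),vel=.07,stop_force=20)); st("mid")
print(manip.move_l(bw(0,-.03,.088),vel=.03,stop_force=12)); st("end")
c=eyes.read_camera("scene"); cv2.imwrite("pics/p2.png",cv2.resize(c["image"][100:300,150:420,::-1],None,fx=2.9,fy=2.9))
E
```

```text
False
mid t 8.29 box [0.0001 0.0201 0.0881] F [-0.2  0.1 -1.1] q [-0.06  0.67  0.26  1.79 -0.24  0.71  0.48] open 0.05
True
end t 9.32 box [-0.0004 -0.0065  0.0877] F [ 0.8  0.1 -0.4] q [-0.01  0.68  0.25  1.77 -0.24  0.73  0.52] open 0.05
```

View pics/p2.png

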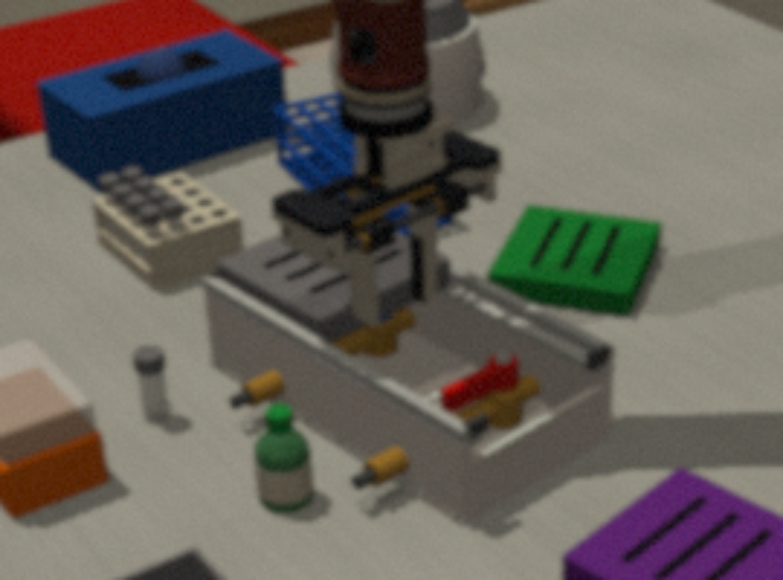

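The cover is at the far stops and the red handle is uncovered. I'll press once more to confirm contact with the stops, then back off and measure.

```bash
python3 - <<'E'
from h import *
print(manip.move_l(bw(0,-.03,.088),vel=.02,stop_force=15)); st("press")
manip.move_l(bw(0,.05,.088),vel=.12)
manip.move_l(bw(0,.06,.2),vel=.15)
manip.movep(bw(0,.24,.22),down(YAW)); manip.move_gripper(0.0); st("clear")
from ov import overlay
c=overlay("top",290,150,160,140,"pics/t3.png",-.086)
for t in("red_grip","red_pivot","blue_grip"):
    for r in pinpoint("top",t)[:2]: print(t,np.round(r["location"],1),round(r["confidence"],2),unproj_z(c,r["location"],.057).round(4))
c=overlay("scene",200,150,180,140,"pics/s3.png",-.086)
for t in("red_grip","red_pivot","blue_grip"):
    for r in pinpoint("scene",t)[:2]: print(t,np.round(r["location"],1),round(r["confidence"],2),unproj_z(c,r["location"],.057).round(4))
print(bw(-.03,.09),bw(.022,.09))
E
```

```text
True
press t 10.07 box [-0.0011 -0.0061  0.0866] F [ 0.3 -0.3 -0.6] q [ 0.01  0.68  0.24  1.76 -0.25  0.75  0.54] open 0.05
clear t 13.26 box [0.     0.2401 0.22  ] F [0.2 0.2 0.2] q [-0.5   0.47  0.31  1.71 -0.17  0.98  0.02] open 0.0
red_grip [336.6 224.6] 0.55 [ 0.5776 -0.0014  0.057 ]
red_pivot [339.7 241.6] 0.64 [ 0.5246 -0.0102  0.057 ]
red_grip [307.9 236.3] 0.63 [ 0.5794 -0.0058  0.057 ]
red_pivot [325.3 230.4] 0.77 [ 0.5315 -0.002   0.057 ]
[ 0.5283054  -0.01403565  0.        ] [ 0.57971393 -0.00621495  0.        ]
```

View pics/t3.png

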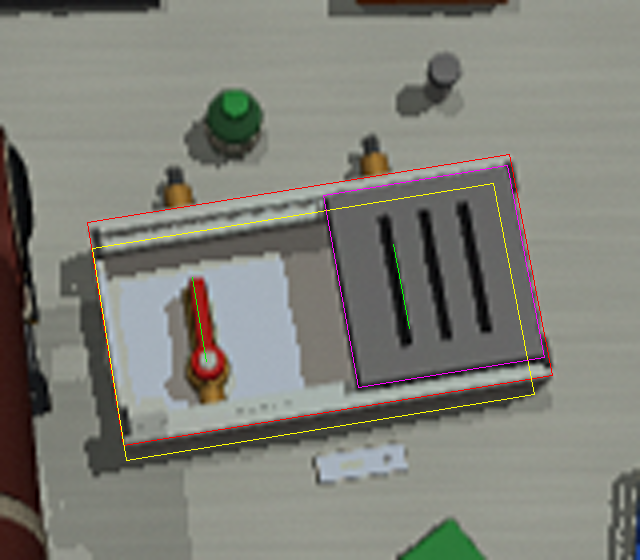

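View pics/s3.png

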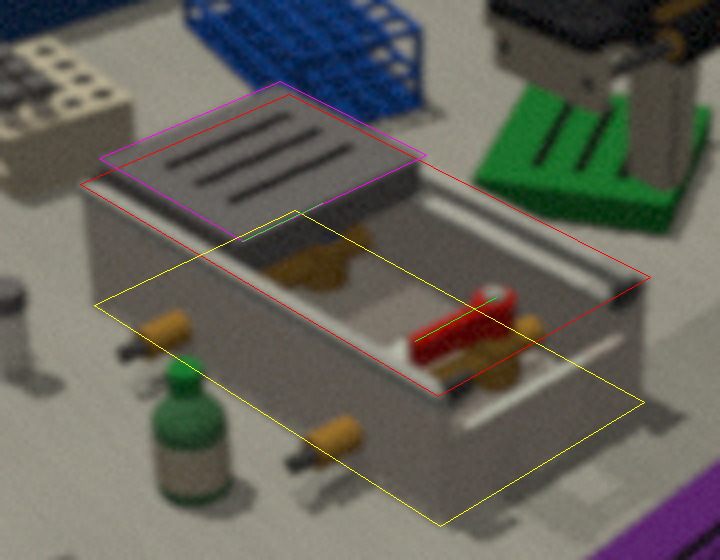

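In both views the cover's outline matches the -86 mm prediction, so it is at the stops. The red handle, at pixel (340,235) in the top view, is at about 0 rad. Next I'll sweep it clockwise along an arc with the fingers closed.

```bash
cat >> h.py <<'E'
def arc(th,d,r=.048,z=.052):
    e=np.array([np.cos(th),-np.sin(th)]);n=np.array([np.sin(th),np.cos(th)])
    p=np.array([-.03,.09])+r*e+d*n
    return bw(p[0],p[1],z),down(YAW-th)
E
python3 - <<'E'
from h import *
p,r=arc(0,.026); manip.movep(p+[0,0,.13],r)
print("desc",manip.move_l(p,vel=.12,stop_force=8)); st()
p,r=arc(0,.0145); print("touch",manip.move_l(p,r,vel=.04,stop_force=6)); st()
for a in range(10,81,10):
    p,r=arc(np.deg2rad(a),.0135); s=manip.move_l(p,r,vel=.06,stop_force=15); st(a)
    if s: print("STOP");break
c=eyes.read_camera("scene"); cv2.imwrite("pics/p4.png",cv2.resize(c["image"][100:300,150:420,::-1],None,fx=2.9,fy=2.9))
E
```

```text
desc False
 t 15.47 box [0.0186 0.1159 0.0527] F [ 0.1 -0.2 -0.5] q [-0.22  0.72  0.24  1.82 -0.27  0.63  0.33] open 0.0
touch False
 t 15.92 box [0.018  0.1039 0.0522] F [-0.4 -0.9  1.4] q [-0.2   0.72  0.24  1.82 -0.26  0.63  0.34] open 0.0
10 t 16.24 box [0.0194 0.0956 0.0519] F [-0.   1.6  0.7] q [-0.21  0.73  0.28  1.81 -0.31  0.64  0.24] open 0.0
20 t 16.57 box [0.0196 0.0869 0.0519] F [-0.5  2.3 -0.3] q [-0.22  0.74  0.33  1.81 -0.36  0.66  0.12] open 0.0
30 t 16.89 box [0.0183 0.0779 0.0519] F [ 0.7  2.7 -0.8] q [-0.24  0.74  0.38  1.81 -0.41  0.67  0.01] open 0.0
40 t 17.22 box [0.0154 0.0695 0.0519] F [ 0.9  1.7 -0.6] q [-0.25  0.75  0.42  1.82 -0.46  0.68 -0.1 ] open 0.001
50 t 17.54 box [0.0113 0.0618 0.052 ] F [ 0.6  0.8 -0.7] q [-0.26  0.76  0.47  1.82 -0.51  0.68 -0.22] open 0.0
60 t 17.87 box [0.0058 0.0549 0.0521] F [ 1.   0.4 -0.9] q [-0.28  0.76  0.52  1.84 -0.56  0.69 -0.33] open 0.001
70 t 18.19 box [-0.0008  0.0491  0.0522] F [1.5 0.3 0.3] q [-0.29  0.77  0.56  1.85 -0.61  0.7  -0.45] open 0.0
80 t 18.52 box [-0.0082  0.0445  0.0522] F [0.5 1.  0.8] q [-0.31  0.77  0.61  1.87 -0.66  0.71 -0.56] open 0.0
```

View pics/p4.png

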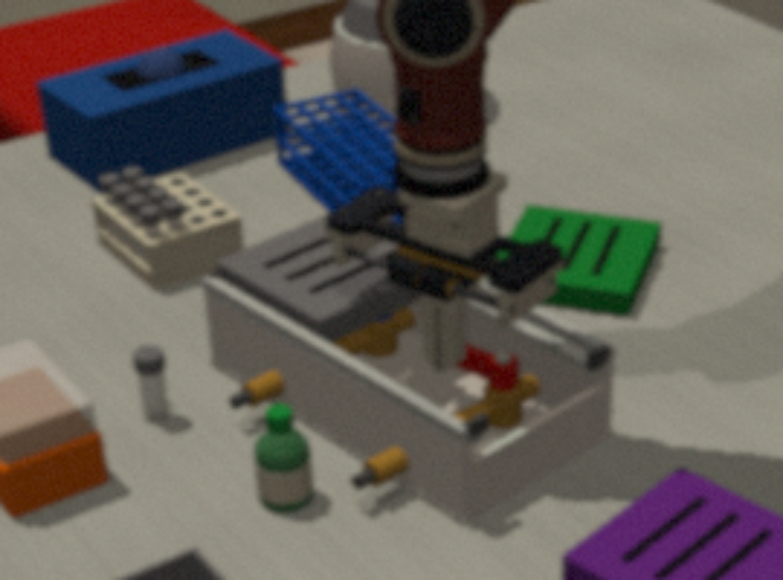

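The handle has followed the fingers to about 80°. Now for the last push to the stop.

```bash
python3 - <<'E'
from h import *
p,r=arc(np.deg2rad(87),.0135); print(manip.move_l(p,r,vel=.03,stop_force=10)); st("87")
p,r=arc(np.deg2rad(90),.0015); print(manip.move_l(p,r,vel=.02,stop_force=9)); st("stop")
p,r=arc(np.deg2rad(90),.03); manip.move_l(p,vel=.08); 
manip.move_l(p+[0,0,.15],vel=.15)
manip.movep(bw(0,.24,.22),down(YAW)); st("clear")
from ov import overlay
c=overlay("top",290,150,160,140,"pics/t5.png",-.086)
for n in("top","scene"):
    if n=="scene": c=overlay("scene",200,150,180,140,"pics/s5.png",-.086)
    for t in("red_grip","red_pivot","cover"):
        for q in pinpoint(n,t)[:1]: print(n,t,round(q["confidence"],2),unproj_z(c,q["location"],.078 if t=="cover" else .057).round(4))
print(bw(-.03,.038),bw(0,-.086))
E
```

```text
False
87 t 18.92 box [-0.0138  0.0421  0.0522] F [ 1.1 -1.1  0.5] q [-0.32  0.78  0.64  1.88 -0.69  0.71 -0.65] open 0.001
True
stop t 19.33 box [-0.0157  0.0415  0.0524] F [ 1.7 -0.2  1.2] q [-0.32  0.77  0.64  1.9  -0.7   0.7  -0.66] open 0.001
clear t 21.7 box [-2.000e-04  2.383e-01  2.195e-01] F [ 0.4 -0.5 -0.5] q [-0.57  0.49  0.42  1.72 -0.23  0.99  0.08] open 0.001
top red_grip 0.71 [ 0.5299 -0.0572  0.057 ]
top red_pivot 0.57 [ 0.5322 -0.0219  0.057 ]
top cover 0.86 [0.5097 0.2037 0.078 ]
scene red_grip 0.5 [ 0.539  -0.0664  0.057 ]
scene red_pivot 0.82 [ 0.5219 -0.0085  0.057 ]
scene cover 0.76 [ 0.3917 -0.0888  0.078 ]
[ 0.53612611 -0.06544417  0.        ] [ 0.58443424 -0.18352179  0.        ]
```

View pics/t5.png

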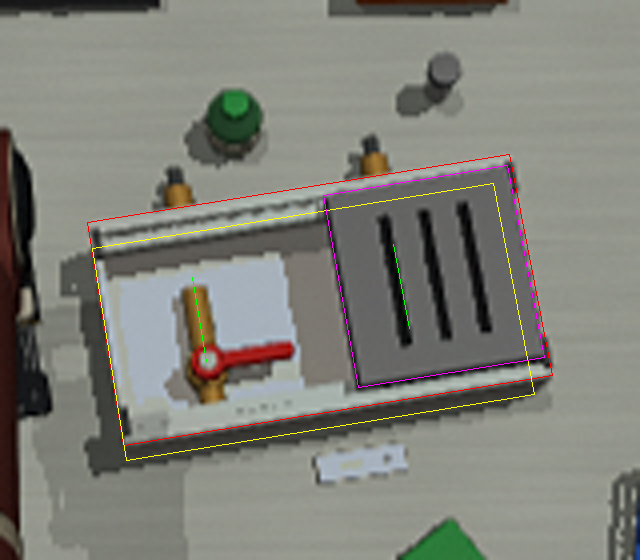

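View pics/s5.png

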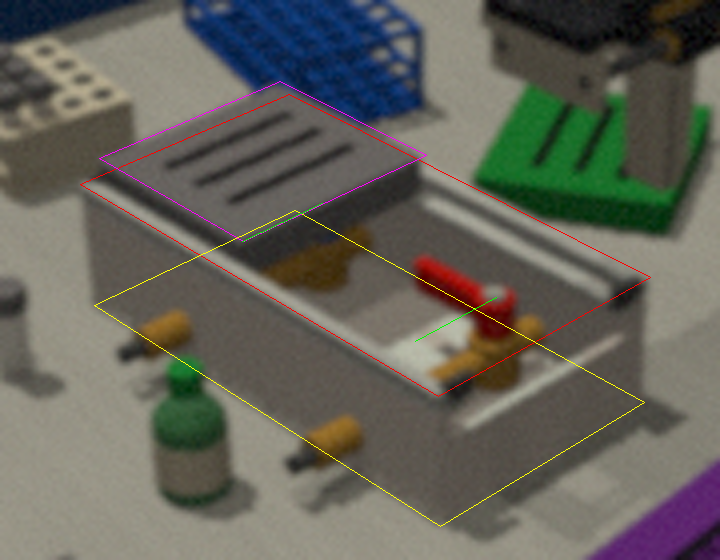

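The handle looks almost parallel to the box. I'll measure its angle by segmenting the red pixels.

```bash
cat > ang.py <<'E'
from h import *
def ang():
  for n in("top","scene"):
    c=eyes.read_camera(n); q=silhouettes(n,"red_grip"); 
    im=c["image"].astype(int); m=(im[...,0]>90)&(im[...,1]<60)&(im[...,2]<60)
    v,u=np.nonzero(m); P=np.array([unproj_z(c,(a,b),.068 if n=="top" else .06) for a,b in zip(u,v)])
    co,s=np.cos(YAW),np.sin(YAW); d=P[:,:2]-C; x=co*d[:,0]+s*d[:,1]; y=-s*d[:,0]+co*d[:,1]
    k=(abs(x)<.06)&(y>0)&(y<.14); x,y=x[k],y[k]
    b=(y<.072)
    print(n,len(x),"grip side fit dx/dy",np.polyfit(y[b],x[b],1).round(3),"mean x tip/bar",[x[(y>l)&(y<l+.015)].mean().round(4) for l in(.025,.04,.055)], "ymin",y.min().round(3))
ang_=ang
E
python3 -c "
from ang import *; ang()"
```

```text
top 91 grip side fit dx/dy [ 0.004 -0.032] mean x tip/bar [np.float64(-0.0317), np.float64(-0.0312), np.float64(-0.0318)] ymin 0.025
scene 126 grip side fit dx/dy [ 0.027 -0.035] mean x tip/bar [np.float64(-0.0337), np.float64(-0.0346), np.float64(-0.0332)] ymin 0.017
```

The bar is parallel to the box's long axis to within about 0.03 rad. A firmer second press, with the finger already at the final angle, will confirm the stop.

```bash
python3 - <<'E'
from ang import *
p,r=arc(np.pi/2,.032); manip.movep(p+[0,0,.15],r); manip.move_l(p,vel=.12,stop_force=8); st("in")
p,r=arc(np.pi/2,.019); manip.move_l(p,r,vel=.06,stop_force=10)
p,r=arc(np.pi/2,.0); print(manip.move_l(p,r,vel=.02,stop_force=16)); st("press")
p,r=arc(np.pi/2,.032); manip.move_l(p,vel=.08); manip.move_l(p+[0,0,.15],vel=.15)
manip.movep(bw(0,.24,.22),down(YAW)); st("clear"); ang()
c=eyes.read_camera("top"); save(c,"pics/t6.png")
E
```

```text
in t 24.6 box [0.0026 0.0417 0.0527] F [0.2 0.1 0.6] q [-0.34  0.8   0.66  1.84 -0.7   0.75 -0.7 ] open 0.001
True
press t 25.6 box [-0.016   0.042   0.0522] F [ 1.2 -0.4  0.9] q [-0.33  0.77  0.65  1.9  -0.72  0.7  -0.67] open 0.0
clear t 28.03 box [-2.000e-04  2.384e-01  2.195e-01] F [ 0.7 -0.8 -0.2] q [-0.57  0.49  0.43  1.72 -0.23  0.99  0.09] open 0.0
top 91 grip side fit dx/dy [ 0.004 -0.032] mean x tip/bar [np.float64(-0.0317), np.float64(-0.0312), np.float64(-0.0318)] ymin 0.025
scene 126 grip side fit dx/dy [ 0.029 -0.035] mean x tip/bar [np.float64(-0.0341), np.float64(-0.0346), np.float64(-0.0336)] ymin 0.017
```

View pics/t6.png

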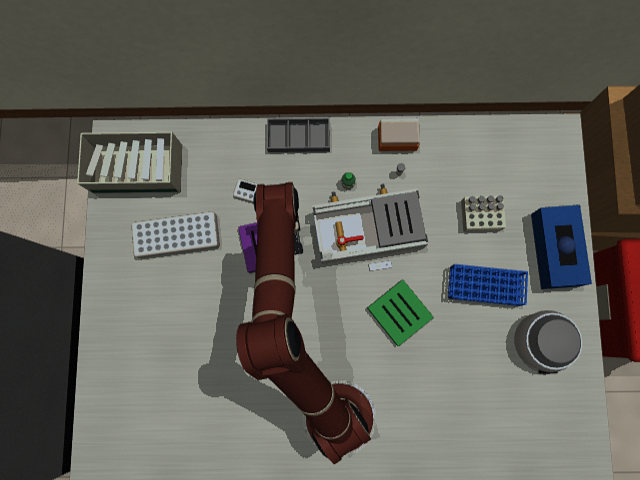

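The firmer press (16 N) stopped at the same place and the handle didn't move, so it is at its stop. The top view shows the cover at the right end (400,218), the red handle along the box (350,239), and the other things where they were. The arm is clear, so I'm handing in.

```bash
python3 -c "
from h import *
manip.job_done(); st()"
```

```text
the job is handed in; nothing more can be done
the job is handed in; nothing more can be done
```

I pushed the grey cover along its rails to the far stops and then turned the red handle clockwise to its stop. The job was handed in at about 28 s, with the arm clear of everything.

- **Cover:** Two pushes, set to stop at 12 N and 15 N, ended at the same place. The cover's outline matched the expected -86 mm position in both camera views.
- **Red handle:** Two presses, set to stop at 9 N and 16 N, ended within 0.3 mm of each other, and the handle did not move between them. It lies along the box to within about 0.004 rad in the top view and about 0.03 rad in the scene view, which is blurrier.
- **Bystanders:** In the last top view they look unmoved, but the arm partly hides the purple look-alike. I did not measure them again. The blue handle is now under the cover, so I could not see it; the fingers never went below about 86 mm on that side, well above the 68 mm handle top.
- **Check that disagreed:** At the end, the trained network reported the green and purple look-alikes as the cover, so I ignored it and relied on the outline overlay and the picture.

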